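# Free the shaker's transport lock and push its dish carriage home

### The arm

A 6-joint arm with a two-finger parallel gripper is mounted at the origin on a cart in front of the work surface, level with it; the furniture and walls round the work are solid. World frame = base frame: x ahead of the robot, y to its left, z up, the work surface at z = 0. Lengths are in mm, angles in rad, forces in N, time in s.
With the tool pointing down it reaches from about 350 to 875 mm from the base axis. Payload 4.2 kg.
Tool frame: the origin (TCP) lies at the very end of the fingers, on their centre line; the grasp point (between the pads) lies 19 mm behind it (arm.pinch_z is the distance from the TCP to the grasp point, in mm); x points along the fingers, y is the direction in which the jaws open and shut, and the axes are right-handed (so a half turn about x gives the same grasp; the last joint's range is limited). The gripper opens to 85 mm and grips with 20 to 120 N. Pads are 22 mm wide; open, the fingers measure 114 mm over their backs; the gripper's body (76 mm by 85 mm) begins 54 mm behind the grasp point. The pads swing forward as they close: fully open they stand 13 mm farther back than shut.
Start: joints at [-1.019, 0.385, 0.008, 0, -1.194, -0.259], TCP at [180.412, -598.373, 231.312] pointing down, gripper open.
Joint ranges: [-3.14, 3.14], [-1.21, 2.06], [-1.07, 1.41], [-3.16, 2.05], [-2.99, -0.16], [-3.1, 3.1]. Speed limits (rad/s): [2.79, 2.79, 3.14, 3.14, 3.14, 3.14].

### API

Orientations are given as a unit quaternion [x, y, z, w].
In Python, from bench import arm gives the robot as it stands.
- The arm moves only by the tool drive_tool, never from a script. Its argument "motion" is a list of rows, each a list of 4 numbers: the shift along the tool's x, y, z in mm, then the turn about the tool's x in degrees. In form: [[dx, dy, dz, spin], ...]. A call has 1 to 10 rows; each row shifts and turns the commanded pose from where the row before left it, along the tool's axes as they then stand; what a row does not reach is not made up. A row lasts 1/12 s, in which the tool goes at most 41.7 mm and 7.16 degrees, less where a joint would pass 70% of its speed; a pose out of reach is approached as far as the arm can. A call with a gripper value outside its range is refused whole. "grip" is the finger opening in mm, from 0 to 85.4, set as the call begins (left out, the last holds). The fingers move at their own pace and stop on an object; the grip force is fixed at half the most. Time passes only in rows, so rows that do not move let the fingers close. It gives the time, the measured TCP pose, the force and the opening at its end, in the units of the state.
- arm.read_state(): the state, without advancing time (a new reading comes with each control period).
- arm.get_image(name): name is "scene" or "side" or "wrist"; returns the picture (384x512x3 uint8, red, green, blue); there is no depth.
- arm.calibration(name): a dict with "K" (3x3 intrinsics, pixels), "eye" and "attitude" of the camera in the world; the wrist camera has in their place "T_tool_cam" (4x4, takes a point from camera to tool coordinates, whose origin is the TCP and whose axes are the tool frame's). Camera axes: x right, y up, looking along -z (the intrinsics and any distortion apply to the point x, -y, -z); pixel columns grow to the right and rows downward; lengths in mm; the calibration is good to about 2 mm. A picture is of the moment at which its call begins: read the wrist's pose just before it. calibration takes no time and is no camera call.
- arm.job_done(): hands the job in, once; it reports no verdict.
The state is a dict: "clock": time; "joints": joint angles; "joint_vel": joint speeds; "joint_efforts": joint torques, N m; "position": TCP position; "ee_rot": TCP orientation; "contact_force": force on the tool from outside, world axes, zero at the start; "wrist_torque": the same for the moment, N m; "gripper_width": finger opening in mm.
Only numpy, scipy, OpenCV 4.12 (cv2) and the standard library are available. Lean on these libraries where they do the work, as an engineer would, in place of code of your own. Each camera call takes 0.05 s, during which the arm holds its last target. There are 200 camera calls.

### The job

Make the dish shaker ready: lift the carton out of the carriage's way and stand it flat on the table beside the shaker, then undo the transport lock - its three-armed nut has a LEFT-HAND thread, so push its arms clockwise as seen from above, about one full turn, and do not tighten it. Then push the carriage by its orange plate along the bed until it snaps past the two spring clips and sits fully home against the end block. Leave the other things on the table where they are.

Things in the scene. Friction and masses are not known exactly. Their poses are not given: they have to be found in the camera images.
- shaker: the shaker's fixed base: a white slab 190 mm (its x) by 470 mm (its y, from -255 to +215), its top (the bed) 18 mm above the table; origin on the table under the x = y = 0 of these numbers; turned about the vertical by up to 0.35 rad from start to start. Nothing of the shaker stands higher than the nut and its stud.
- shaker_bed (a point): a point on the bed's top, half-way between the carriage's starting front edge (y = 30 mm of the shaker) and the end block: the middle of the gap that the carriage must travel through
- end_block (a point): centre of the face (33 mm above the table) of the grey end block that the carriage must come to rest against; the block is 186 mm wide (x), 48 mm high and 54 mm deep (to +y). A steel leaf clip with a brass roller reaches from it along each side of the bed, at x = +-75 to +-100, y = -46 to 0 mm from this point, z = 22 to 36 mm above the table. About 8 N of push takes the carriage past both clips.
- push_plate (a point): centre of the face to push of the carriage's orange upright plate (the face looking to the shaker's -y, towards the nut); axes as the shaker's. The plate is 100 mm wide (x), 8 mm thick, from 33 to 78 mm above the table; this point is 55 mm above the table and moves with the carriage.
- carriage_mid (a point): top centre, 33 mm above the table, of the carriage: an aluminium plate 140 mm (x) by 150 mm (y); the push plate stands on it, and in front (+y) of that two shallow dishes (tops 48 mm above the table) are fixed. A fork at its back end lies round the nut's stud, below 33 mm.
- carriage (a joint): travel of the carriage along the shaker's +y, m: 0 at the start (locked by the nut), 0.130 fully home against the end block. Friction 1.5 N. The spring clips resist from 0.113 to the peak at 0.1215; beyond it they snap it home and hold it there against about 6 N.
- nut_hub (a point): on the locking nut's upright axis, at mid-height of its arms: 60 mm above the table when tight. Hub 34 mm across, top 10 mm above the point (end of the fixed stud inside it 24 mm above when tight). Three level arms, 12 mm round bars, reach out to black balls (20 mm) centred 66 mm from the axis. Below the arms nothing stands higher than 41 mm above the table.
- nut_arm (a point): centre of the ball at the end of one arm of the nut, 66 mm from the axis; the other two arms stand at 120 and 240 degrees from it. At nut = 0 this arm points along the shaker's +y.
- nut (a joint): turn of the nut, rad, growing CLOCKWISE as seen from above, which loosens it (left-hand thread); it starts between 0 and 0.5, its stops are at -0.45 and 7.2. It rises 8 mm a turn; its shoulder leaves the carriage's fork at 4.4 and only then can the carriage move. Turning takes 0.22 N m (about 5 N pushed 45 mm out from the axis); it stays where it is left.
- film_box_mid (a point): centre (half-way up, 29 mm) of the closed white carton, 53 mm (its x) by 118 mm (its y) by 58 mm high, 0.16 kg; it starts on the bed in the carriage's way, its long side roughly across the bed. Grasp it across the 53 mm. Tall equipment stands along the back: set it down no more than about 0.58 m ahead (x) of the robot's base axis.
- spray_bottle_mid (a point): spray bottle with a white body and blue trigger head, standing, 78 x 66 x 186 mm; centre, half-way up
- tally_counter_mid (a point): grey-white hand tally counter, 51 x 50 x 42 mm, standing close behind the shaker; centre, half-way up
- media_bottle_1_mid (a point): tall square clear bottle with a white cap, 89 x 89 x 211 mm, standing; centre, half-way up
- tip_box_mid (a point): white box with a blue lid, 92 x 122 x 75 mm (x, y, z); centre, half-way up
- thermo_meter_mid (a point): dark grey hand thermometer lying flat, 146 x 56 x 26 mm (x, y, z); centre, half-way up
There are look-alikes about, which are no part of the job. Leave any brown look-alike of the part that bears film_box_mid alone.

How it is judged (in metres and radians):
On the way, in this order (a step that is already met when the one before it is completed fails the run):
1. the carton is off the shaker, down on the table (height (world z) of film_box_mid below 0.036 m and contact force between film_box and shaker below 0.01 N), for 0.2 s.
2. the nut is undone, clockwise, far enough to free the carriage (value of joint nut above 4.5 rad), for 0.1 s.
3. the carriage is fully home (value of joint carriage above 0.127 m), for 0.2 s.
At the end, for the whole second after the job is handed in: the nut stands at least 4.5 rad clockwise of its zero, the carriage within 3 mm of fully home (travel over 127 mm), and the carton stands flat on the table (tilt under 0.1 rad, its centre 22 to 36 mm up), at rest (value of joint nut above 4.5 rad and value of joint carriage above 0.127 m and height (world z) of film_box_mid between 0.022 and 0.036 m and angle between film_box_mid's own z axis and vertical below 0.1 rad and linear speed of film_box below 0.02 m/s); the robot touches nothing.
It fails at once if the nut is tightened (turned anticlockwise below -0.3 rad) (value of joint nut below -0.3 rad).
It fails at once if a bystander (spray bottle, tally counter, tall bottle, blue-lidded box or thermometer) is moved more than 30 mm (distance of any of spray_bottle_mid, tally_counter_mid, media_bottle_1_mid, tip_box_mid, thermo_meter_mid from where it was at the start of the episode above 0.03 m).
It also fails if it takes over 58 s, if anything falls off the work surface, if the arm or the gripper's body presses on something with over 40 N, if the wrist force passes 120 N, or if a joint passes its speed limit or range.

## Working session

There is one attempt and no reset: what is moved stays moved. The work goes in short steps, Python scripts to look and compute and a tool call to move; the robot and the scene stay as the last step left them, time stands still between calls to the robot, and variables do not carry over. Pictures are saved under pics/ and viewed, about 8 in all and at most 12, crops included, and the job is handed in when it is done.

Besides the shell and the picture viewer there is one more tool, called as name([rows], argument=value, ...), one row to a line, values as JSON. drive_tool: Moves the arm, as the interface text tells. Its arguments: {"type":"object","properties":{"motion":{"type":"array"},"grip":{"type":"number"}},"required":["motion"]}

```bash
mkdir -p pics
cat > h.py <<'E'
from bench import arm
import numpy as np, cv2
from scipy.spatial.transform import Rotation as R
def att(c):
    a=np.array(c["attitude"]); return a if a.shape==(3,3) else R.from_quat(a).as_matrix()
def cam(n,st=None):
    c=arm.calibration(n); K=np.array(c["K"])
    if n=="wrist":
        T=np.array(c["T_tool_cam"]); Rt=R.from_quat(st["ee_rot"]).as_matrix()
        return K,Rt@T[:3,3]+np.array(st["position"]),Rt@T[:3,:3]
    return K,np.array(c["eye"],float),att(c)
def ray(cm,u,v,z):
    K,e,A=cm; d=np.linalg.inv(K)@[u,v,1]; d=A@[d[0],-d[1],-d[2]]
    return e+d*(z-e[2])/d[2]
def proj(cm,p):
    K,e,A=cm; q=A.T@(np.array(p,float)-e); q=K@[q[0],-q[1],-q[2]]; return q[:2]/q[2]
def snap(n,f):
    st=arm.read_state(); im=arm.get_image(n); cv2.imwrite(f"pics/{f}.png",im[:,:,::-1]); np.save(f"pics/{f}.npy",im); return st,im,cam(n,st)
E
python3 - <<'E'
from h import *
for n in("scene","side"):
    print(arm.calibration(n)); 
a=snap("scene","a")[1]; b=snap("side","b")[1]; w=snap("wrist","w")
print(arm.calibration("wrist"),arm.read_state())
E
```

```text
{'K': array([[422.12482309,   0.        , 253.15130478],
       [  0.        , 422.12482309, 188.65263336],
       [  0.        ,   0.        ,   1.        ]]), 'eye': array([ 419.48485842, -951.04902047, 1649.15912816]), 'attitude': array([ 0.25760809, -0.02310422, -0.06820815,  0.9635621 ])}
{'K': array([[474.58266347,   0.        , 248.961891  ],
       [  0.        , 474.58266347, 188.81749799],
       [  0.        ,   0.        ,   1.        ]]), 'eye': array([  320.95818358, -1487.08928126,   882.50247409]), 'attitude': array([ 0.50818217, -0.04581782, -0.07261025,  0.85695937])}
{'K': array([[307.00940879,   0.        , 248.33567197],
       [  0.        , 307.00940879, 189.83945621],
       [  0.        ,   0.        ,   1.        ]]), 'T_tool_cam': array([[-2.26855212e-04,  3.16732655e-01, -9.48514825e-01,
        -1.42823196e+02],
       [ 9.99999965e-01, -5.75166725e-05, -2.58375099e-04,
         2.29149301e-01],
       [-1.36391248e-04, -9.48514851e-01, -3.16732631e-01,
        -7.99943827e+01],
       [ 0.00000000e+00,  0.00000000e+00,  0.00000000e+00,
         1.00000000e+00]])} {'clock': 0.15, 'joints': array([-1.01937401e+00,  3.85395776e-01,  6.95037037e-03, -3.48855336e-04,
       -1.19400402e+00, -2.58609090e-01]), 'joint_vel': array([-0.00093543, -0.00356038,  0.00312509,  0.00208177, -0.00019515,
       -0.00041568]), 'joint_efforts': array([-7.41675376e-04, -3.92676902e+01,  1.88581324e+01,  4.18856084e+00,
       -3.38246420e-03, -1.94782899e-06]), 'position': array([ 180.29884785, -597.97453654,  230.46793455]), 'ee_rot': array([-0.10252829,  0.69967323,  0.10369298,  0.69942339]), 'contact_force': array([0.14826857, 0.83941875, 0.76205937]), 'wrist_torque': array([ 0.01759926, -0.01150701, -0.0366595 ]), 'gripper_width': 85.41482420398238}
```

View pics/a.png

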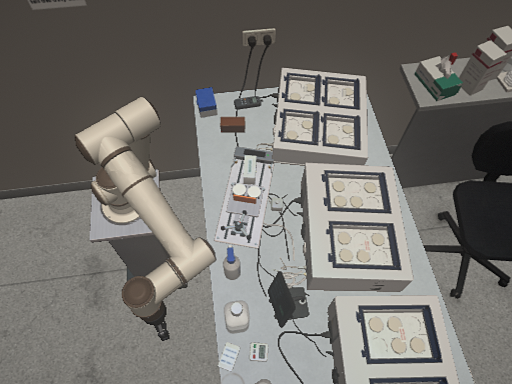

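View pics/b.png

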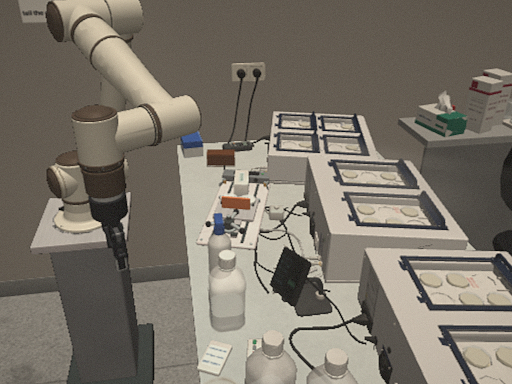

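The scene view shows the shaker slab from about (233,240) to (255,150), with the nut near (238,225), the orange plate at (243,197) and the end block at (254,154). Carton candidates are the white box on the bed at (249,168) and the brown block at (233,124), which is the look-alike. The white-on-bed one matches the description, so I'll check it in a close crop.

Run:
```python
from h import *
a=np.load("pics/a.npy"); 
c=cv2.resize(a[85:280,190:310],None,fx=4,fy=4,interpolation=cv2.INTER_CUBIC)[:,:,::-1]
c=c[:600] if False else cv2.resize(c,(369,600)); 
b=np.load("pics/b.npy"); d=cv2.resize(b[135:255,170:300],None,fx=3.3,fy=3.3,interpolation=cv2.INTER_CUBIC)[:,:,::-1]
o=np.zeros((600,800,3),np.uint8); o[:,:369]=c; o[:d.shape[0],370:370+d.shape[1]]=d[:,:430]
cv2.imwrite("pics/c.png",o)
cm=cam("scene")
for u,v,z in[(234,124,30),(249,168,58),(243,197,60),(254,154,48),(238,225,60),(233,262,0),(236,310,0)]: print(u,v,ray(cm,u,v,z).round())
```

```text
234 124 [528. 342.  30.]
249 168 [563.  63.  58.]
243 197 [517. -81.  60.]
254 154 [597. 142.  48.]
238 225 [ 479. -209.   60.]
233 262 [ 440. -344.    0.]
236 310 [ 428. -539.    0.]
```

View pics/c.png

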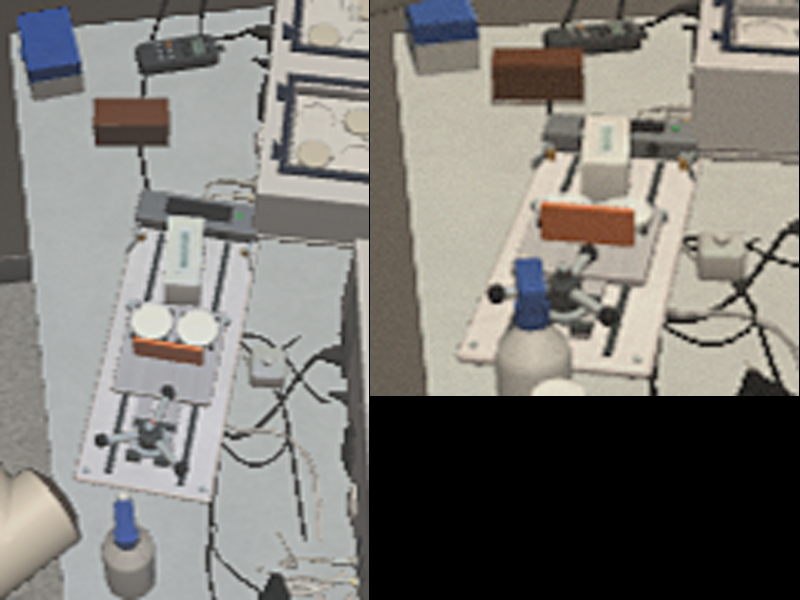

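The crop confirms the choice. The white carton with the teal label is on the bed in front of the end block (crop ~(183,260)), its long side along the bed. The brown box at crop (131,122) is the look-alike. The nut is at crop (150,432), with balls at (168,391), (101,440) and (180,467).

```bash
cat >> h.py <<'E'
def cr(x,y): return 190+x/3.077,85+y/3.077
E
python3 - <<'E'
from h import *
cm=cam("scene"); P={}
for n,x,y,z in[("cornL",77,478,18),("cornR",210,500,18),("hub",150,428,72),("ball1",168,391,60),("b2",101,440,60),("b3",180,467,60),("plL",134,340,78),("plR",203,350,78),("ebL",137,220,48),("ebR",252,238,48),
 ("box TL",170,217,76),("TR",204,218,76),("BL",165,289,76),("BR",200,289,76),("edge1",30,200,0),("edge2",50,400,0),("spray",123,500,186),("spraybase",130,590,0),("tally",268,375,20),("brownBL",94,143,0),("brownBR",168,143,0),("ebackL",145,193,48)]:
    p=ray(cm,*cr(x,y),z); P[n]=p; print(n,p.round())
v=P["cornR"]-P["cornL"]; print(np.arctan2(v[1],v[0]),np.linalg.norm(v))
v=P["ebR"]-P["ebL"]; print(np.arctan2(v[1],v[0]),np.linalg.norm(v))
m=(P["ebL"]+P["ebR"])/2; n=(P["cornL"]+P["cornR"])/2; v=m-n; print("axis yaw",np.arctan2(-v[0],v[1]),np.hypot(*v[:2]))
st=arm.read_state(); Rt=R.from_quat(st["ee_rot"]).as_matrix(); print(Rt)
E
```

```text
cornL [ 377. -246.   18.]
cornR [ 550. -303.   18.]
hub [ 482. -211.   72.]
ball1 [ 514. -154.   60.]
b2 [ 415. -214.   60.]
b3 [ 514. -268.   60.]
plL [477. -78.  78.]
plR [ 569. -107.   78.]
ebL [507. 141.  48.]
ebR [671.  86.  48.]
box TL [554. 120.  76.]
TR [603. 112.  76.]
BL [530.  -1.  76.]
BR [579.  -8.  76.]
edge1 [350. 233.   0.]
edge2 [ 350. -115.    0.]
spray [ 433. -355.  186.]
spraybase [ 429. -405.    0.]
tally [ 659. -128.   20.]
brownBL [460. 329.  -0.]
brownBR [576. 313.   0.]
ebackL [525. 188.  48.]
-0.3152579200752048 182.4486658026621
-0.32377072640347676 173.2725913894299
axis yaw -0.31287404573579486 407.30518354076656
[[-5.89740659e-04 -2.88523197e-01  9.57472724e-01]
 [ 1.57799888e-03  9.57471430e-01  2.88523779e-01]
 [-9.99998581e-01  1.68104509e-03 -1.09370551e-04]]
```

drive_tool([
  [-8, 0, 0, -7],
  [-8, 0, 0, -7],
  [-8, 0, 0, -7],
  [-8, 0, 0, -7],
  [-8, 0, 0, -7],
  [-8, 0, 0, -7],
  [-8, 0, 0, -7],
  [-8, 0, 0, -7],
  [-8, 0, 0, -7],
], grip=85)

```text
clock: 0.9
position: [180.4, -598.1, 303.2]
ee_rot: [-0.455, 0.541, 0.455, 0.541]
contact_force: [0.7, -0.7, 0.4]
gripper_width: 84.9
```

drive_tool([
  [2, -13, 35.5, 0],
  [2, -13, 35.5, 0],
  [2, -13, 35.5, 0],
  [2, -13, 35.5, 0],
  [2, -13, 35.5, 0],
  [2, -13, 35.5, 0],
  [2, -13, 35.5, 0],
  [2, -13, 35.5, 0],
  [2, -13, 35.5, 0],
  [2, -13, 35.5, 0],
])

```text
clock: 1.73
position: [371.7, -270.3, 283.2]
ee_rot: [-0.453, 0.543, 0.453, 0.543]
contact_force: [1.5, -0.6, 0.2]
gripper_width: 84.9
```

drive_tool([
  [2, -13, 35.5, 0],
  [2, -13, 35.5, 0],
  [2, -13, 35.5, 0],
  [2, -13, 35.5, 0],
  [2, -13, 35.5, 0],
  [2, -13, 35.5, 0],
  [2, -13, 35.5, 0],
  [2, -13, 35.5, 0],
  [2, -13, 35.5, 0],
  [2, -13, 35.5, 0],
  [0, 0, 0, 0],
])

```text
validation failed for argument at $.mo...
```

drive_tool([
  [2, -13, 35.5, 0],
  [2, -13, 35.5, 0],
  [2, -13, 35.5, 0],
  [2, -13, 35.5, 0],
  [2, -13, 35.5, 0],
  [2, -13, 35.5, 0],
  [2, -13, 35.5, 0],
  [2, -13, 35.5, 0],
  [2, -13, 35.5, 0],
  [0, 0, 0, 0],
])

```text
clock: 2.57
position: [545.7, 26.2, 263.8]
ee_rot: [-0.455, 0.542, 0.455, 0.541]
contact_force: [0.8, 0.2, 0.1]
gripper_width: 85.4
```

Run:
```python
from h import *
st,im,cm=snap("wrist","d"); print(st["position"],R.from_quat(st["ee_rot"]).as_matrix().round(3))
cv2.imwrite("pics/d.png",cv2.resize(im,(800,600))[:,:,::-1])
```

```text
[545.66157367  26.17237955 263.75134547] [[-0.    -0.985  0.173]
 [ 0.     0.173  0.985]
 [-1.     0.     0.   ]]
```

View pics/d.png

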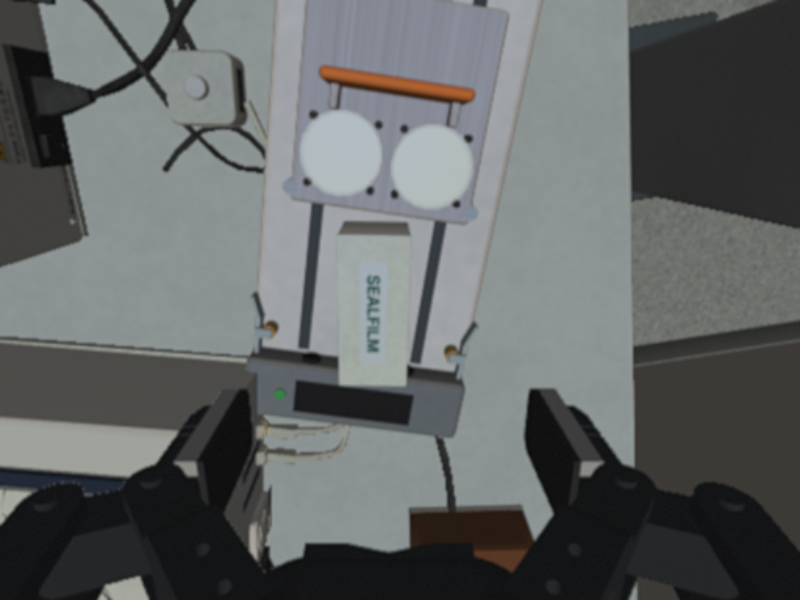

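The wrist view shows the SEALFILM carton's top face with corners (338,236), (410,236), (407,385) and (339,385), with the end block beneath its far end. The orange plate's top runs from (322,72) to (474,96).

```bash
cat >> h.py <<'E'
def W(cm,x,y,z,s=1.5625): return ray(cm,x/s,y/s,z)
def rel(st,d):  # world displacement -> tool
    return R.from_quat(st["ee_rot"]).as_matrix().T@np.array(d,float)
E
python3 - <<'E'
from h import *
st=arm.read_state(); cm=cam("wrist",st)
c=[W(cm,x,y,76) for x,y in[(338,236),(410,236),(407,385),(339,385)]]
print(np.round(c)); m=np.mean(c,axis=0); print(m)
v=(c[3]+c[2]-c[0]-c[1])/2; print("long",np.linalg.norm(v),"yaw",np.degrees(np.arctan2(v[1],v[0])))
d=m-np.array(st["position"]); print("tool shift (x to TCP z=28)",rel(st,[d[0],d[1],28-st["position"][2]]))
a=W(cm,322,72,78);b=W(cm,474,96,78);print("plate",a,b)
a=W(cm,293,198,33);b=W(cm,475,221,33);print("front",a,b,np.arctan2(*(a-b)[[1,0]]))
a=W(cm,252,362,48);b=W(cm,464,378,48);print("eb",a,b,np.arctan2(*(a-b)[[1,0]]))
E
```

```text
[[577.   3.  76.]
 [527.  12.  76.]
 [548. 127.  76.]
 [600. 118.  76.]]
[562.99729951  65.03731583  76.        ]
long 116.70015865561936 yaw 79.08627434117099
tool shift (x to TCP z=28) [235.86727268 -11.97001774  43.70051518]
plate [ 564.87515247 -100.1982511    78.        ] [472.9514675  -69.90434407  78.        ]
front [610.51664315 -23.9418959   33.        ] [474.829239    18.00248655  33.        ] -0.2998072795081586
eb [672.08650512  98.97353325  48.        ] [501.56880314 144.17544519  48.        ] -0.25912639471551846
```

drive_tool([
  [20, -3, 11, 1],
  [22, -3, 11, 0],
  [22, -3, 11, 0],
  [22, -3, 11, 0],
  [28, 0, 0, 0],
  [28, 0, 0, 0],
  [28, 0, 0, 0],
  [28, 0, 0, 0],
  [22, 0, 0, 0],
  [14, 0, 0, 0],
])

```text
clock: 3.45
position: [561.4, 61.0, 28.8]
ee_rot: [-0.448, 0.548, 0.449, 0.545]
contact_force: [-0.9, -0.1, 0.1]
gripper_width: 84.7
```

drive_tool([
  [0, 0, 0, 0],
  [0, 0, 0, 0],
  [0, 0, 0, 0],
  [0, 0, 0, 0],
  [0, 0, 0, 0],
  [0, 0, 0, 0],
  [0, 0, 0, 0],
], grip=40)

```text
clock: 4.03
position: [564.0, 62.6, 32.6]
ee_rot: [-0.449, 0.546, 0.448, 0.547]
contact_force: [-0.2, -0.6, 4.6]
gripper_width: 51.7
```

drive_tool([
  [-8, 0, 0, 0],
  [-20, 0, 0, 0],
  [-25, 0, 0, 0],
  [-25, 0, 0, 0],
  [0, 0, 0, 0],
])

```text
clock: 4.45
position: [566.5, 63.4, 114.8]
ee_rot: [-0.451, 0.543, 0.448, 0.549]
contact_force: [1.2, -0.2, -0.4]
gripper_width: 51.3
```

drive_tool([
  [0, 15, 5, 0],
  [0, 25, 8, 0],
  [0, 30, 10, 0],
  [0, 30, 10, 0],
  [0, 28, 10, 0],
  [0, 20, 7, 0],
  [0, 0, 0, 0],
  [0, 0, 0, 0],
])

```text
clock: 5.12
position: [427.1, 140.7, 109.5]
ee_rot: [-0.449, 0.546, 0.449, 0.546]
contact_force: [0.5, 0.2, -0.9]
gripper_width: 51.8
```

Run:
```python
from h import *
st,im,cm=snap("scene","e"); w=snap("wrist","e2")[1]; print(st["position"],st["gripper_width"],st["contact_force"])
o=np.zeros((384,800,3),np.uint8); o[:,:288]=cv2.resize(im[110:238,180:276],(288,384)); o[:,288:]=w; cv2.imwrite("pics/e3.png",o[:,:,::-1])
```

```text
[427.05773939 140.72066972 109.47341554] 51.83242252320452 [ 0.52403552  0.21028432 -0.88349622]
```

View pics/e3.png

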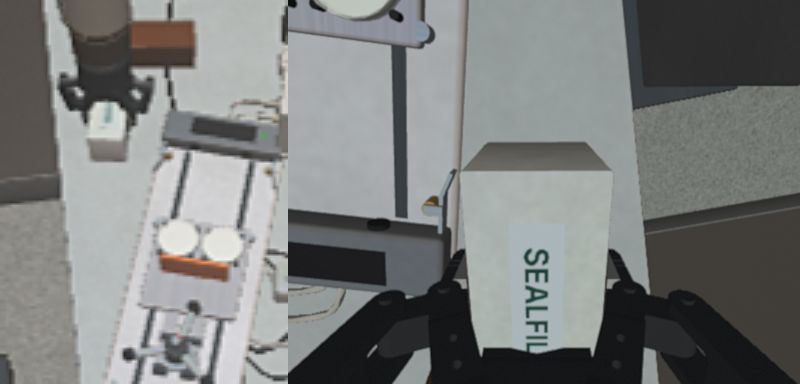

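drive_tool([
  [15, 10, 0, 0],
  [20, 10, 0, 0],
  [22, 0, 0, 0],
  [16, 0, 0, 0],
  [8, 0, 0, 0],
  [5, 0, 0, 0],
  [3, 0, 0, 0],
  [2, 0, 0, 0],
  [0, 0, 0, 0],
  [0, 0, 0, 0],
])

```text
clock: 6.05
position: [408.8, 144.5, 18.8]
ee_rot: [-0.449, 0.546, 0.449, 0.547]
contact_force: [0.7, -0.0, -1.5]
gripper_width: 51.3
```

drive_tool([
  [2, 0, 0, 0],
  [1, 0, 0, 0],
  [1, 0, 0, 0],
  [1, 0, 0, 0],
  [0, 0, 0, 0],
])

```text
clock: 6.47
position: [408.4, 144.4, 14.6]
ee_rot: [-0.449, 0.546, 0.449, 0.547]
contact_force: [-3.7, -0.7, 11.9]
gripper_width: 51.2
```

drive_tool([
  [0, 0, 0, 0],
  [0, 0, 0, 0],
  [0, 0, 0, 0],
  [0, 0, 0, 0],
  [0, 0, 0, 0],
], grip=80)

```text
clock: 6.88
position: [408.3, 144.2, 13.2]
ee_rot: [-0.449, 0.547, 0.449, 0.546]
contact_force: [-0.1, -0.6, -0.7]
gripper_width: 80.3
```

drive_tool([
  [-10, 0, 0, 0],
  [-25, 0, 0, 0],
  [-35, 0, 0, 0],
  [-35, 0, 0, 0],
  [-35, 0, 0, 0],
  [-35, 0, 0, 0],
  [0, 0, 0, 0],
])

```text
clock: 7.47
position: [412.0, 146.5, 195.2]
ee_rot: [-0.45, 0.541, 0.448, 0.551]
contact_force: [1.2, 0.4, -0.1]
gripper_width: 80.2
```

Run:
```python
from h import *
st,im,cm=snap("scene","f"); w=snap("wrist","f2")[1]; print(st["position"],st["joints"].round(2),st["contact_force"])
o=np.zeros((384,800,3),np.uint8); o[:,:288]=cv2.resize(im[110:238,180:276],(288,384)); o[:,288:]=w; cv2.imwrite("pics/f3.png",o[:,:,::-1])
```

```text
[411.98678189 146.45897241 195.18953119] [ 0.72  0.09 -0.49  0.   -0.98 -0.91] [ 1.22910412  0.4205338  -0.06830601]
```

View pics/f3.png

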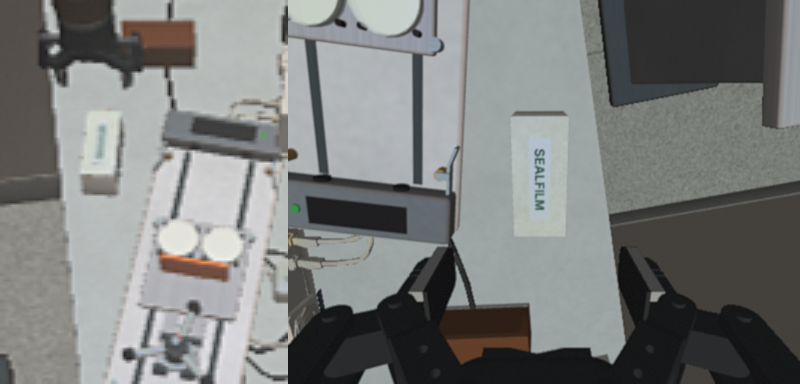

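The wrist view shows the carton standing flat on the table at about (540,175), clear of the shaker. Next I move over the nut for a close look.

drive_tool([
  [-5, -14, -34, 0],
  [-5, -14, -34, 0],
  [-5, -14, -34, 0],
  [-5, -14, -34, 0],
  [-5, -14, -34, 0],
  [-5, -14, -34, 0],
  [-5, -14, -34, 0],
  [-5, -14, -34, 0],
  [-5, -14, -34, 0],
  [-5, -14, -34, 0],
], grip=85)

```text
clock: 8.4
position: [478.5, -218.2, 236.2]
ee_rot: [-0.447, 0.548, 0.45, 0.546]
contact_force: [1.7, 1.6, 0.0]
gripper_width: 85.1
```

drive_tool([
  [0, 0, 0, 0],
  [0, 0, 0, 0],
])

```text
clock: 8.57
position: [478.6, -218.0, 235.7]
ee_rot: [-0.446, 0.548, 0.449, 0.546]
contact_force: [-0.2, -0.2, 0.7]
gripper_width: 85.0
```

Run:
```python
from h import *
st,im,cm=snap("wrist","g"); print(st["position"],st["joints"].round(2))
cv2.imwrite("pics/g.png",cv2.resize(im,(800,600))[:,:,::-1])
```

```text
[ 478.56989805 -217.98980208  235.71334893] [-0.12  0.22 -0.22 -0.   -1.14 -0.08]
```

View pics/g.png

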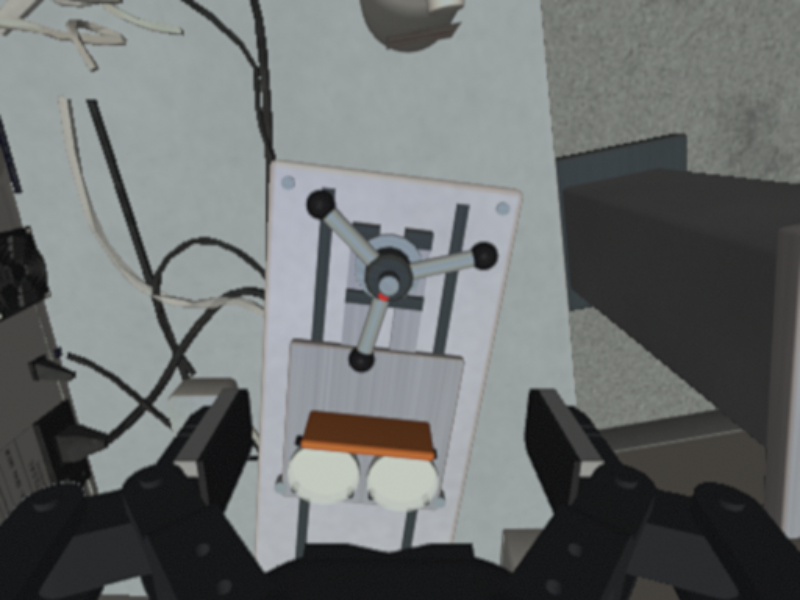

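The wrist view shows the nut hub at about (388,275), its stud end at (388,287), and the balls at (320,204), (484,255) and (361,360).

Run:
```python
from h import *
st=arm.read_state(); cm=cam("wrist",st)
b=[W(cm,x,y,61)[:2] for x,y in[(361,360),(484,255),(320,204)]]
m=np.mean(b,axis=0); print(np.round(b),m,W(cm,388,287,84))
for p in b: print(np.hypot(*(p-m)),np.degrees(np.arctan2(*(p-m)[::-1])))
pl=[W(cm,307,440,78),W(cm,434,456,78)]; print(pl,np.mean(pl,axis=0))
p=[W(cm,272,163,18),W(cm,521,190,18)];print(p,np.arctan2(*(p[1]-p[0])[[1,0]]))
d=m-st["position"][:2]; print("tool shift",rel(st,[d[0],d[1],0]))
E=R.from_quat(st["ee_rot"]).as_matrix(); print("yaw z",np.degrees(np.arctan2(E[1,2],E[0,2])))
```

```text
[[ 513. -148.]
 [ 414. -208.]
 [ 515. -263.]] [ 480.53952421 -206.44065451] [ 481.08499418 -205.74072658   84.        ]
66.8567099574574 61.23255198199627
66.55131346959283 -178.57204950153806
66.5074349542924 -58.89782233207892
[array([ 562.80334438, -100.38758644,   78.        ]), array([473.77920173, -68.03189211,  78.        ])] [518.29127305 -84.20973927  78.        ]
[array([ 548.75235004, -294.39741871,   18.        ]), array([ 373.77890103, -239.64124152,   18.        ])] 2.8383070539042663
tool shift [ 3.77976953e-03 -5.10213058e-02  1.06471559e+01]
yaw z 78.65188319211175
```

drive_tool([
  [0, 0, 10.6, -7],
  [0, 0, 0, -7],
  [0, 0, 0, -7],
  [0, 0, 0, -7],
  [0, 0, 0, -7],
  [0, 0, 0, -7],
  [0, 0, 0, -7],
  [0, 0, 0, -7],
  [0, 0, 0, -7],
  [0, 0, 0, -7],
])

```text
clock: 9.45
position: [480.8, -204.4, 237.2]
ee_rot: [-0.681, 0.187, 0.683, 0.187]
contact_force: [0.0, -0.5, 0.2]
gripper_width: 85.1
```

drive_tool([
  [10, 0, 0, -7],
  [10, 0, 0, -7],
  [10, 0, 0, -7],
  [10, 0, 0, -7],
  [10, 0, 0, -7],
  [10, 0, 0, -7],
  [10, 0, 0, -7],
  [10, 0, 0, -7],
  [10, 0, 0, -7],
  [10, 0, 0, -7],
])

```text
clock: 10.28
position: [480.6, -204.4, 136.9]
ee_rot: [-0.665, -0.238, 0.667, -0.237]
contact_force: [-0.4, 0.6, -0.3]
gripper_width: 84.9
```

drive_tool([
  [0, 0, 0, -7],
  [0, 0, 0, -7],
  [0, 0, 0, -7],
  [0, 0, 0, -1.6],
  [0, 0, 0, 0],
  [0, 0, 0, 0],
])

```text
clock: 10.78
position: [481.0, -204.9, 137.7]
ee_rot: [-0.608, -0.362, 0.608, -0.361]
contact_force: [-0.6, 0.6, 0.5]
gripper_width: 84.8
```

Run:
```python
from h import *
st=arm.read_state(); p=st["position"]; print(p,st["joints"].round(2)); print("tool shift",rel(st,[480.6-p[0],-206.2-p[1],36-p[2]]))
E=R.from_quat(st["ee_rot"]).as_matrix(); print("yaw z",np.degrees(np.arctan2(E[1,2],E[0,2])))
```

```text
[ 480.97792357 -204.87542343  137.68905817] [-0.09  0.3  -0.37 -0.   -0.9   2.74]
tool shift [101.68894839   0.45777775   1.30770635]
yaw z -118.57986371707523
```

Aligned. I'll descend with the fingers straddling the hub, between the arms.

drive_tool([
  [20, 0.5, 1.3, 0],
  [20, 0, 0, 0],
  [15, 0, 0, 0],
  [10, 0, 0, 0],
  [8, 0, 0, 0],
  [6, 0, 0, 0],
  [6, 0, 0, 0],
  [5, 0, 0, 0],
  [0, 0, 0, 0],
])

```text
clock: 11.53
position: [481.0, -207.4, 47.6]
ee_rot: [-0.608, -0.361, 0.608, -0.361]
contact_force: [0.0, -0.7, -0.9]
gripper_width: 85.0
```

drive_tool([
  [4, 0, 0, 0],
  [3, 0, 0, 0],
  [3, 0, 0, 0],
  [2, 0, 0, 0],
  [0, 0, 0, 0],
])

```text
clock: 11.95
position: [481.0, -207.5, 35.9]
ee_rot: [-0.608, -0.361, 0.608, -0.361]
contact_force: [-0.4, 0.4, 0.6]
gripper_width: 84.9
```

Free of contact. Now I'll spin clockwise.

drive_tool([
  [0, 0, 0, 3],
  [0, 0, 0, 4],
  [0, 0, 0, 5],
  [0, 0, 0, 6],
  [0, 0, 0, 6],
])

```text
clock: 12.37
position: [483.7, -207.1, 36.8]
ee_rot: [0.672, 0.225, -0.669, 0.226]
contact_force: [4.7, 2.9, -1.9]
gripper_width: 85.1
```

Run:
```python
from h import *
st=arm.read_state(); print(st["position"],st["contact_force"],st["wrist_torque"],st["joints"].round(2))
```

```text
[ 483.67458952 -207.06345697   36.77727105] [ 4.70378042  2.90785758 -1.92281997] [ 1.06826779 -1.1198016   0.26679204] [-0.1   0.45 -0.47 -0.   -0.65  2.32]
```

drive_tool([
  [0, 0, 0, 7],
  [0, 0, 0, 7],
  [0, 0, 0, 7],
  [0, 0, 0, 7],
  [0, 0, 0, 7],
  [0, 0, 0, 7],
  [0, 0, 0, 7],
  [0, 0, 0, 7],
  [0, 0, 0, 7],
  [0, 0, 0, 7],
])

```text
clock: 13.2
position: [484.7, -209.3, 38.2]
ee_rot: [0.681, -0.2, -0.676, -0.199]
contact_force: [2.7, -7.6, 4.1]
gripper_width: 85.2
```

drive_tool([
  [0, 0, 0, 7],
  [0, 0, 0, 7],
  [0, 0, 0, 7],
  [0, 0, 0, 7],
  [0, 0, 0, 7],
  [0, 0, 0, 7],
  [0, 0, 0, 7],
  [0, 0, 0, 7],
  [0, 0, 0, 7],
  [0, 0, 0, 7],
])

```text
clock: 14.03
position: [481.7, -208.9, 37.4]
ee_rot: [-0.442, 0.553, 0.44, 0.553]
contact_force: [-1.0, -5.8, 3.4]
gripper_width: 84.8
```

Run:
```python
from h import *
st=arm.read_state(); p=st["position"]; print(p,st["contact_force"],st["wrist_torque"],st["joints"].round(2)); print(rel(st,[480.6-p[0],-206.2-p[1],0]))
```

```text
[ 481.7231976  -208.88087944   37.43154391] [-1.04121421 -5.81331037  3.43079115] [-1.52963339  0.50848338  0.27379859] [-0.1   0.45 -0.47  0.   -0.65 -0.13]
[-0.00619044  1.6919225   2.36348203]
```

drive_tool([
  [-1, 0, 0, 7],
  [-1, 0, 0, 7],
  [-1, 0, 0, 7],
  [0, 0, 0, 7],
  [0, 0, 0, 7],
  [0, 0, 0, 7],
  [0, 0, 0, 7],
  [0, 0, 0, 7],
  [0, 0, 0, 7],
  [0, 0, 0, 7],
])

```text
clock: 14.87
position: [477.9, -207.6, 39.0]
ee_rot: [-0.043, 0.708, 0.044, 0.703]
contact_force: [-6.0, -0.2, 4.6]
gripper_width: 85.2
```

drive_tool([
  [0, 0, 0, 7],
  [0, 0, 0, 7],
  [0, 0, 0, 7],
  [0, 0, 0, 7],
  [0, 0, 0, 7],
  [0, 0, 0, 7],
  [0, 0, 0, 7],
  [0, 0, 0, 7],
  [0, 0, 0, 0],
])

```text
clock: 15.62
position: [480.3, -206.9, 39.5]
ee_rot: [0.292, 0.645, -0.292, 0.643]
contact_force: [-1.1, 2.3, 0.8]
gripper_width: 84.7
```

Run:
```python
from h import *
st=arm.read_state(); p=st["position"]; print(p,st["contact_force"],st["wrist_torque"],st["joints"].round(2)); print(rel(st,[480.6-p[0],-206.2-p[1],0]))
E=R.from_quat(st["ee_rot"]).as_matrix(); print("yaw z",np.degrees(np.arctan2(E[1,2],E[0,2])))
```

```text
[ 480.32264369 -206.88679177   39.46850722] [-1.08532093  2.34523307  0.84548969] [0.59005719 0.4935845  0.12376166] [-0.1   0.44 -0.47 -0.   -0.66 -2.33]
[-1.07891961e-05  6.61144728e-01 -3.33911829e-01]
yaw z -48.787143563088996
```

drive_tool([
  [0, 0, 0, -4],
  [0, 0, 0, 0],
  [-10, 0, 0, 0],
  [-20, 0, 0, 0],
  [-30, 0, 0, 0],
  [-35, 0, 0, 0],
  [-35, 0, 0, 0],
  [-35, 0, 0, 0],
  [-30, 0, 0, 0],
  [0, 0, 0, 0],
])

```text
clock: 16.45
position: [484.9, -208.8, 242.7]
ee_rot: [0.269, 0.649, -0.268, 0.66]
contact_force: [0.6, -0.4, 0.4]
gripper_width: 84.7
```

drive_tool([
  [0, 0, 0, -7],
  [0, 0, 0, -7],
  [0, 0, 0, -7],
  [0, 0, 0, -7],
  [0, 0, 0, -7],
  [0, 0, 0, -7],
  [0, 0, 0, -7],
  [0, 0, 0, -7],
  [0, 0, 0, -7],
  [0, 0, 0, -7],
], grip=0)

```text
clock: 17.28
position: [481.3, -207.6, 234.8]
ee_rot: [-0.157, 0.689, 0.157, 0.69]
contact_force: [-0.2, 0.7, 0.0]
gripper_width: 0.2
```

drive_tool([
  [0, 0, 0, -7],
  [0, 0, 0, -7],
  [0, 0, 0, -7],
  [0, 0, 0, -7],
  [0, 0, 0, -7],
  [0, 0, 0, -7],
  [0, 0, 0, -5],
  [0, 0, 0, 0],
  [0, 0, 0, 0],
])

```text
clock: 18.03
position: [481.3, -207.6, 234.7]
ee_rot: [-0.417, 0.571, 0.417, 0.571]
contact_force: [0.1, 0.1, -0.8]
gripper_width: 0.2
```

Run:
```python
from h import *
st,im,cm=snap("wrist","k"); p=st["position"]; print(p,st["joints"].round(2))
E=R.from_quat(st["ee_rot"]).as_matrix(); print("yaw z",np.degrees(np.arctan2(E[1,2],E[0,2])))
y=np.array([np.sin(.313),np.cos(.313)]); t=np.array([480.6,-206.2])+100*y; print(rel(st,[t[0]-p[0],t[1]-p[1],0]))
cv2.imwrite("pics/k.png",cv2.resize(im,(800,600))[:,:,::-1])
```

```text
[ 481.28957376 -207.58370872  234.70202078] [-0.1   0.21 -0.23  0.   -1.13 -0.21]
yaw z 72.21271640821459
[7.39175186e-03 8.23982103e-01 1.01106584e+02]
```

View pics/k.png

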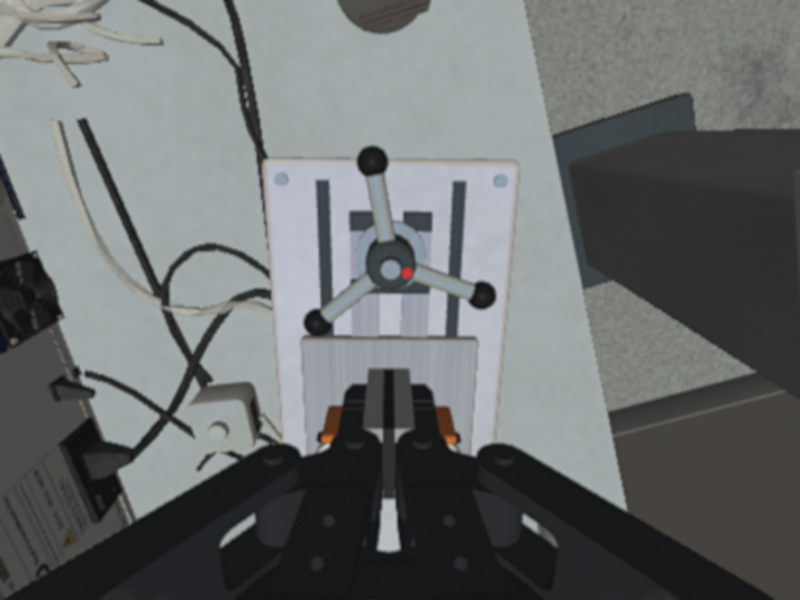

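The red-marked arm has turned clockwise from down (+y) through left and up to right, and is now at (482,295). That is about 290°, or 5.1 rad, so the nut is undone. Next I push the plate.

drive_tool([
  [25, 0, 22, 0],
  [30, 0, 25, 0],
  [30, 0, 25, 0],
  [30, 0, 25, 0],
  [30, 0, 3, 0],
  [22, 0, 0, 0],
  [14, 0, 0, 0],
  [8, 0, 0, 0],
  [4, 0, 0, 0],
  [0, 0, 0, 0],
])

```text
clock: 18.92
position: [511.6, -112.3, 41.0]
ee_rot: [-0.417, 0.571, 0.417, 0.571]
contact_force: [0.2, -0.8, 0.4]
gripper_width: -0.6
```

drive_tool([
  [0, 0, 4, 0],
  [0, 0, 5, 0],
  [0, 0, 6, 0],
  [0, 0, 8, 0],
  [0, 0, 8, 0],
  [0, 0, 8, 0],
])

```text
clock: 19.42
position: [524.1, -74.3, 41.9]
ee_rot: [-0.418, 0.57, 0.417, 0.571]
contact_force: [0.9, -2.4, 1.5]
gripper_width: 0.1
```

drive_tool([
  [0, 0, 10, 0],
  [0, 0, 12, 0],
  [0, 0, 12, 0],
  [0, 0, 12, 0],
  [0, 0, 12, 0],
  [0, 0, 10, 0],
  [0, 0, 8, 0],
  [0, 0, 6, 0],
  [0, 0, 4, 0],
])

```text
clock: 20.17
position: [549.6, 7.9, 41.1]
ee_rot: [-0.418, 0.571, 0.418, 0.571]
contact_force: [1.7, -2.5, 1.1]
gripper_width: 0.3
```

drive_tool([
  [0, 0, 3, 0],
  [0, 0, 3, 0],
  [0, 0, 3, 0],
])

```text
clock: 20.42
position: [551.5, 14.0, 41.2]
ee_rot: [-0.417, 0.572, 0.417, 0.57]
contact_force: [1.9, -7.6, 0.1]
gripper_width: 0.2
```

drive_tool([
  [0, 0, 3, 0],
  [0, 0, 3, 0],
  [0, 0, 3, 0],
])

```text
clock: 20.67
position: [554.7, 24.4, 41.1]
ee_rot: [-0.417, 0.571, 0.418, 0.571]
contact_force: [1.1, -0.3, 0.8]
gripper_width: -0.2
```

drive_tool([
  [0, 0, 3, 0],
  [0, 0, 3, 0],
  [0, 0, 0, 0],
])

```text
clock: 20.92
position: [554.8, 25.6, 41.2]
ee_rot: [-0.418, 0.574, 0.417, 0.568]
contact_force: [0.8, -19.3, 2.7]
gripper_width: -0.2
```

It snapped past the clips (the force dropped), and now 19 N meets the end block. I'll back off and check.

drive_tool([
  [0, 0, -8, 0],
  [0, 0, -12, 0],
  [0, 0, -15, 0],
  [-15, 0, -15, 0],
  [-30, 0, -20, 0],
  [-35, 0, -20, 0],
  [-35, 0, -20, 0],
  [-35, 0, 0, 0],
  [-30, 0, 0, 0],
  [0, 0, 0, 0],
])

```text
clock: 21.75
position: [526.6, -75.8, 228.7]
ee_rot: [-0.421, 0.566, 0.415, 0.575]
contact_force: [0.3, 0.3, 0.2]
gripper_width: -0.0
```

drive_tool([
  [0, 0, 0, 0],
  [0, 0, 0, 0],
  [0, 0, 0, 0],
])

```text
clock: 22.0
position: [522.3, -75.0, 219.8]
ee_rot: [-0.417, 0.572, 0.418, 0.57]
contact_force: [-0.5, 0.6, -0.4]
gripper_width: -0.2
```

Run:
```python
from h import *
st,w,cm=snap("wrist","m"); im=snap("scene","m2")[1]; print(st["position"],st["contact_force"])
o=np.zeros((384,800,3),np.uint8); o[:,:288]=cv2.resize(im[110:238,180:276],(288,384)); o[:,288:]=w; cv2.imwrite("pics/m3.png",o[:,:,::-1])
```

```text
[522.33833232 -75.03353113 219.77886032] [-0.50362644  0.5660381  -0.36958234]
```

View pics/m3.png

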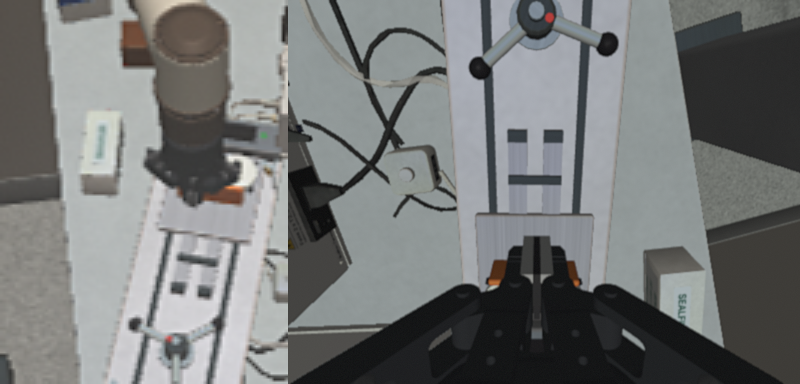

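The carton still stands flat, the fork is clear of the nut, and the carriage's back edge is at row 213 of the wrist view. I'll do one travel check, then hand in.

Run:
```python
from h import *
s=arm.read_state(); b=ray(cam("wrist",s),535-288,214,33)
s2=dict(s); s2["position"]=np.array([481.29,-207.58,234.70]); a=W(cam("wrist",s2),390,338,33)
print("travel",(b-a)[:2]@[np.sin(.313),np.cos(.313)]); print(arm.job_done())
```

```text
travel 129.55373241843483
the job is handed in; nothing more can be done
None
```

I carried out all three steps and handed the job in at about 22 s of the 58 s allowed. No verdict is reported at hand-in.

- **Carton:** I lifted it off the bed and stood it on the table to the left of the shaker, at about x 0.41 m, y 0.14 m. The last picture shows it standing flat there, clear of the shaker.
- **Nut:** I turned it clockwise with the open fingers straddling the hub. The red-marked arm shows it at about 5.1 rad, against the 4.5 rad needed.
- **Carriage:** I pushed it by the orange plate. The force rose to about 8 N at the clips, dropped as it snapped past, then reached 19 N against the end block. The travel I measured from the pictures is about 129.6 mm, against the 127 mm needed. The measurement may be off by a few mm, so the snap and the 19 N stop are the firmer evidence that it is home.

The arm ended above the bed with near-zero force. I never reached near the bystanders and felt no stray contact, but I did not measure their positions afterwards. The carton actually lay with its long side along the bed, not across it as the description said. No check failed.

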